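# Fit and tighten the band clamp on the fume extraction stub

### The job

Slide the loose steel band clamp onto the horizontal stub of the grey extraction box, all the way until the band meets the round flange, with its foot still down towards the bench. Then turn its wing screw clockwise (seen from above) until it stops, so that the band is snug round the stub, and let go. Do not push the water glass or the white tub about.

Things in the scene. Friction and masses are not known exactly. Their poses are not given: they have to be found in the camera images.
- port: Low grey extraction box, fixed, 120 x 140 x 66 mm high, with a level stub (axis 42 mm above the bench) sticking out of its front face along local -x. Origin on the bench under the middle of the front face; z up; the box fills local x 0..120 mm, the space under the stub is free.
- stub_seat (a point): Point on the stub's axis 30 mm out from the box front: where band_centre lies when the band touches the flange (50 mm wide disc, 14 to 20 mm out from the box front). Axes as the box: local -x points out along the stub.
- stub_end (a point): Centre of the stub's free end, on its axis, 92 mm out from the box front. The stub (clear slotted sleeve over dark barbs) has 36 mm diameter from the flange to 78 mm out, then tapers to 23 mm at this end.
- band: Loose steel band clamp, about 0.35 kg, standing on a flat foot 40 mm (along the band's axis) x 106 mm x 8 mm. Origin on the underside of the foot, under the opening. Local x = axis of the opening, y = across towards the screw, z up. Standing on the bench its opening is level with the stub, so it can be slid along the bench onto it, either end first.
- band_centre (a point): Centre of the band's opening, 42 mm above the underside of the foot; axes as band. Band 20 mm wide along its axis; opening 46 mm across (5 mm free each side of the stub), while open from 22 mm to at least 64 mm above the bench.
- lug_grip (a point): Grip point on the upright steel lug above the band: 16 mm thick along the band's axis (flat faces), 14 mm across, top 13 mm above this point, 23 mm of lug below it. About 94 mm above the bench when the band is open. Can be pinched from above, fingers closing along the band's axis. Leans towards the screw by up to 0.3 rad as the band closes.
- key_grip (a point): Centre of the wing on top of the upright screw, 50 mm to the band's +y side of its axis, 127 mm above the underside of the foot. Wing: plate 30 mm long (this point's x), 7 mm thick (its y), 26 mm high, on a slim shaft; turns with the screw about the vertical. Can be pinched from above across its 7 mm.
- key (a joint): Angle of the wing screw, rad, growing clockwise seen from above (tightening). 0 = fully open, starts between 0 and 0.5; on the stub the band bites from about 2.3 to 2.4; hard stop at 2.6. Stays where left; takes about 0.1 N m, up to 0.4 N m once it bites. Needs a few regrips; near the end the band lifts about 2 mm off the bench.
- glass: Water glass, bystander, 71 mm diameter, 76 mm high; origin at the centre of its underside.
- tub: White tub with a wooden-handled tool on it, bystander, about 71 x 124 x 105 mm; origin at the centre of its underside.

How it is judged:
By the outcome, as a careful person would: the job done as asked, in the order asked, and still so for the second after the job is handed in, with the robot touching nothing.
It also fails if it takes over 72 s, if anything falls off the work surface, if the arm or the gripper's body presses on something with over 40 N, if the wrist force passes 120 N, or if a joint passes its speed limit or range.

### The arm

A 6-joint arm with a two-finger parallel gripper is mounted at the origin on a cart in front of the work surface, level with it; the furniture and walls round the work are solid. World frame = base frame: x ahead of the robot, y to its left, z up, the work surface at z = 0. Lengths are in m, angles in rad, forces in N, time in s.
With the tool pointing down it reaches from about 0.3 to 0.95 m from the base axis. Payload 3.1 kg.
Tool frame: the origin (TCP) lies at the very end of the fingers, on their centre line; the grasp point (between the pads) lies ctrl.pinch_z behind it (ctrl.pinch_z is the distance from the TCP to the grasp point, in m); z points along the fingers, y is the line along which they close (so a half turn about z gives the same grasp; the last joint's range is limited). The gripper opens to 85 mm and grips with 20 to 120 N. Pads are 22 mm wide; open, the fingers measure 114 mm over their backs; the gripper's body (76 mm by 85 mm) begins 54 mm behind the grasp point. The pads swing forward as they close: fully open they stand 13 mm farther back than shut.
Start: joints at [-1.279, 0.308, 1.634, -0, 1.2, -0.07], TCP at [0.221, -0.585, 0.231] pointing down, gripper open.
Joint ranges: [-3.06, 3.06], [-0.79, 1.96], [0.05, 2.63], [-1.19, 4.34], [0.05, 2.64], [-2.94, 2.94]. Speed limits (rad/s): [2.79, 2.79, 3.14, 3.14, 3.14, 3.14].

### API

Orientations are given as a unit quaternion [w, x, y, z].
In Python, from rig import ctrl, grab_frame, workorder gives the robot as it stands.
- The arm moves only by the tool arm_command, never from a script. Its argument "plan" is one flat list of numbers, 5 for each row, row after row: the opening, from -1 (shut) to 1 (fully open), then the shift along the tool's x, y, z in cm, then the turn about the tool's z in degrees. In form: [gripper, tx, ty, tz, yaw, gripper, tx, ty, tz, yaw, ...]. A call has exactly 8 rows; each row shifts and turns the commanded pose from where the row before left it, along the tool's axes as they then stand; what a row does not reach is not made up. A row lasts 1/12 s, in which the tool goes at most 41.7 mm and 7.16 degrees, less where a joint would pass 70% of its speed; a pose out of reach is approached as far as the arm can. A call with a gripper value outside its range is refused whole. The fingers move at their own pace and stop on an object; "squeeze" is the grip in N (left out, the last holds). Time passes only in rows, so rows that do not move let the fingers close, or fill a call up. It gives the time, the measured TCP pose, the force, the opening and the grip force at its end, in the units of the state.
- ctrl.get_obs(): the state, without advancing time (a new reading comes with each control period).
- grab_frame(name): name is "side" or "top" or "wrist"; returns a dict with "pixels" (480x640x3 uint8, blue, green, red), "intrinsics" (3x3 intrinsics, pixels), "D" ([k1, k2, p1, p2, k3] as OpenCV has them; the pictures are not rectified), "cam_to_world" (4x4, takes a point from camera to world coordinates). Camera axes: x right, y down, z forward; pixel columns grow to the right and rows downward; lengths in m; the calibration is good to about 2 mm. A picture is of the moment at which its call begins. There is no depth.
- workorder.hand_in(): hands the job in; it is judged then, once.
The state is a dict: "time": time; "joint_pos": joint angles; "qd": joint speeds; "joint_efforts": joint torques, N m; "eef_pos": TCP position; "ee_rot": TCP orientation; "wrist_force": force on the tool from outside, world axes, zero at the start; "ft_torque": the same for the moment, N m; "opening": finger opening in m; "grasp_force": force on a finger pad.
Only numpy, scipy, OpenCV 4.12 (cv2) and the standard library are available. Lean on these libraries where they do the work, as an engineer would, in place of code of your own. Each camera call takes 0.05 s, during which the arm holds its last target. There are 200 camera calls.

## Working session

There is one attempt and no reset: what is moved stays moved. The work goes in short steps, Python scripts to look and compute and a tool call to move; the robot and the scene stay as the last step left them, time stands still between calls to the robot, and variables do not carry over. Pictures are saved under pics/ and viewed, at most 10 in all, crops included, and the job is handed in when it is done.

Besides the shell and the picture viewer there is one more tool, called after "Emit:" by a JSON object that holds its "name" and its "arguments", one argument or row to a line. arm_command: Moves the arm, as the interface text tells. Its arguments: {"type":"object","properties":{"plan":{"type":"array","items":{"type":"number"}},"squeeze":{"type":"number"}},"required":["plan"]}

```bash
mkdir -p pics; ls; cat > h.py <<'E'
import numpy as np,cv2
from rig import ctrl,grab_frame,workorder
def snap(n,f):
    d=grab_frame(n); cv2.imwrite('pics/'+f,d['pixels']); np.savez('pics/'+f[:-4]+'.npz',K=d['intrinsics'],D=d['D'],T=d['cam_to_world']); return d
def ray(c,uv):
    p=cv2.undistortPoints(np.array([[uv]],float),np.array(c['K']),np.array(c['D']))[0,0]
    T=np.array(c['T']); return T[:3,3],T[:3,:3]@np.array([p[0],p[1],1.])
def onz(c,uv,z):
    o,d=ray(c,uv); return o+d*(z-o[2])/d[2]
def tri(a,b):
    (o,d),(p,e)=a,b; d=d/np.linalg.norm(d);e=e/np.linalg.norm(e)
    s=np.linalg.lstsq(np.c_[d,-e],p-o,rcond=None)[0]
    x,y=o+d*s[0],p+e*s[1]; return (x+y)/2,np.linalg.norm(x-y)
def proj(c,X):
    T=np.linalg.inv(np.array(c['T'])); r=cv2.Rodrigues(T[:3,:3])[0]
    return cv2.projectPoints(np.array(X,float).reshape(-1,3),r,T[:3,3],np.array(c['K']),np.array(c['D']))[0][:,0]
def L(f): return np.load('pics/'+f+'.npz')
E
python3 - <<'E'
from h import *
a=snap('top','t0.png')['pixels'];b=snap('side','s0.png')['pixels'];w=snap('wrist','w0.png')['pixels']
for n in ['t0','s0','w0']: print(n,L(n)['T'].round(3).tolist(),L(n)['K'].round(0).tolist())
print(ctrl.get_obs(),ctrl.pinch_z)
E
```

```text
pics
t0 [[0.125, -0.971, 0.202, 0.413], [-0.992, -0.122, 0.027, -0.026], [-0.002, -0.204, -0.979, 1.188], [0.0, 0.0, 0.0, 1.0]] [[601.0, 0.0, 322.0], [0.0, 601.0, 248.0], [0.0, 0.0, 1.0]]
s0 [[0.97, 0.139, -0.201, 0.871], [0.244, -0.563, 0.79, -0.868], [-0.003, -0.815, -0.579, 0.743], [0.0, 0.0, 0.0, 1.0]] [[597.0, 0.0, 328.0], [0.0, 597.0, 236.0], [0.0, 0.0, 1.0]]
w0 [[0.354, -0.89, -0.288, 0.295], [-0.935, -0.337, -0.106, -0.557], [-0.002, 0.307, -0.952, 0.374], [0.0, 0.0, 0.0, 1.0]] [[340.0, 0.0, 318.0], [0.0, 340.0, 239.0], [0.0, 0.0, 1.0]]
{'time': 0.15, 'joint_pos': array([-1.27867471e+00,  3.08825061e-01,  1.63487328e+00,  5.88459385e-06,
        1.19968822e+00, -6.96782201e-02]), 'qd': array([ 0.0002514 , -0.00195659, -0.0039211 ,  0.00090441, -0.00092902,
        0.00156195]), 'joint_efforts': array([-5.69436543e-05, -4.15802336e+01, -2.77146846e+01, -8.34495677e-05,
        6.05558846e-03,  2.06050984e-06]), 'eef_pos': array([ 0.22103015, -0.58393564,  0.23030833]), 'ee_rot': array([-8.91717687e-04,  9.83681979e-01,  1.79913756e-01, -9.68312578e-05]), 'wrist_force': array([0.25740267, 0.04276064, 0.66020321]), 'ft_torque': array([ 0.01561008, -0.0114176 , -0.03309479]), 'grasp_force': 0.0, 'opening': 0.08508860876506474} 0.0187
```

View pics/t0.png

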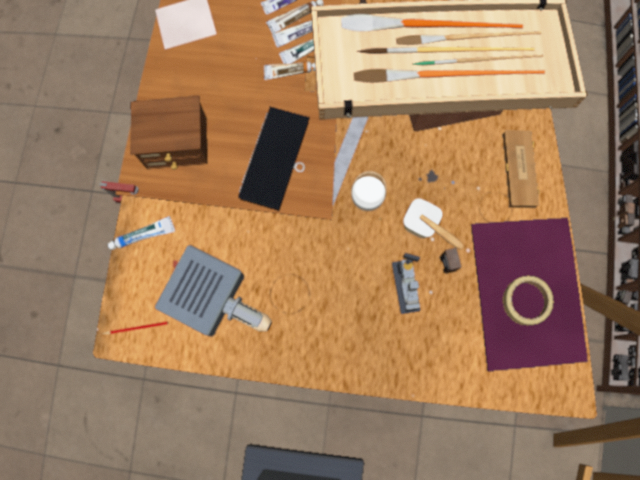

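View pics/s0.png

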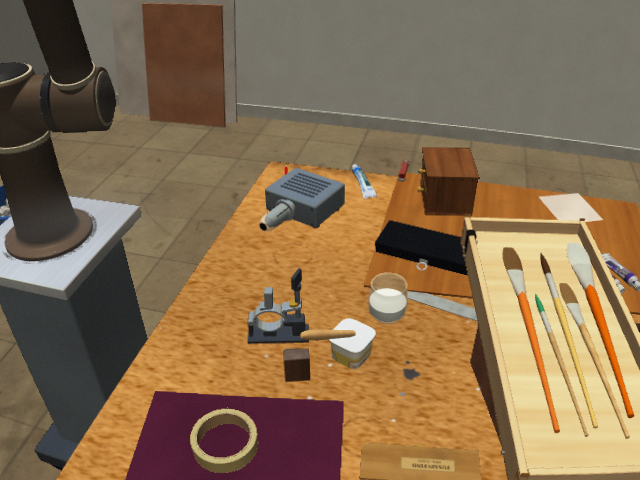

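```bash
python3 - <<'E'
from h import *
t=cv2.imread('pics/t0.png');s=cv2.imread('pics/s0.png')
def c(i,x,y,w,h,k): return cv2.resize(i[y:y+h,x:x+w],None,fx=k,fy=k,interpolation=cv2.INTER_CUBIC)
a=np.hstack([c(t,150,240,130,100,3),c(t,380,240,130,100,3)])
b=np.hstack([c(s,240,160,130,100,3),c(s,230,250,130,100,3)])
cv2.imwrite('pics/c0.png',np.vstack([a,b]))
E
```

```text
(no output)
```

View pics/c0.png

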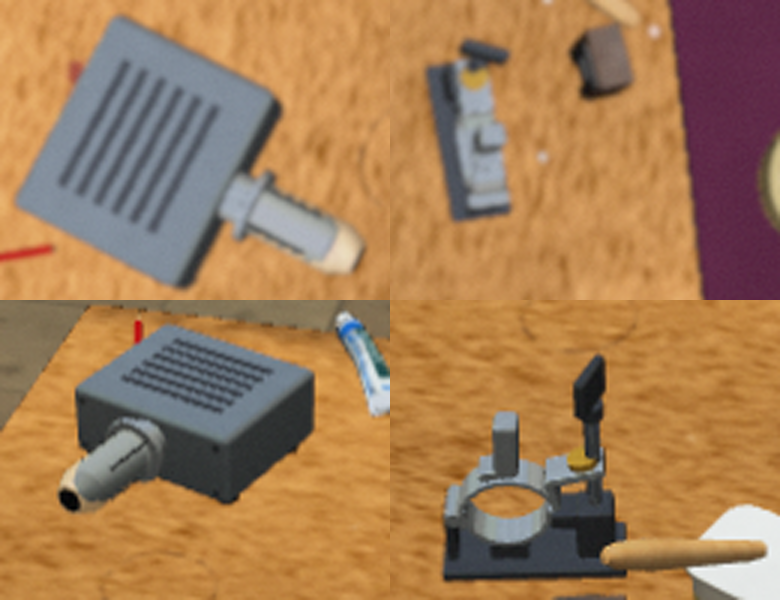

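```bash
python3 - <<'E'
from h import *
t=L('t0');s=L('s0')
def P(n,a,b):
    x,e=tri(ray(t,a),ray(s,b)); print(n,x.round(4),'err',round(e,4)); return x
T=[(189.3,245.3),(243.3,272.7),(210,336),(156,306.7)];S=[(298.3,168),(345,184.7),(315,208),(266,190.7)]
# match by projecting
W=[onz(t,a,.066) for a in T]
print(np.round(W,4).tolist()); print(proj(s,W).round(1).tolist())
Q=proj(s,W)
for a,q in zip(T,Q):
    b=min(S,key=lambda b:np.hypot(*(np.array(b)-q))); P('box',a,b)
P('stubend',(266.7,325),(263.3,226))
P('lugtop',(413,286),(268.7,288.7))
P('key',(411.7,256.7),(296.7,279.3))
print('foot top z=.008',[onz(t,a,.008).round(4).tolist() for a in [(392.7,262),(401.7,312.7),(420,311)]])
print('foot side z=0',[onz(s,a,0).round(4).tolist() for a in [(248.3,342.7),(309,340.7)]])
f=W[1];g=W[2];m=(f+g)/2;n=m-(W[0]+W[3])/2;n/=np.linalg.norm(n)
print('front mid',m,'out',n,np.degrees(np.arctan2(n[1],n[0])),np.linalg.norm(f-g))
print('stubend pred',m[:2]+.092*n[:2], 'from top', onz(t,(266.7,325),.042))
print('glass rim',onz(t,(369,190),.076),'tub',onz(t,(423,218),.1))
E
```

```text
[[0.6182, 0.2596, 0.066], [0.5787, 0.1476, 0.066], [0.452, 0.192, 0.066], [0.4926, 0.3037, 0.066]]
[[342.8, 183.3], [312.5, 207.2], [262.6, 189.3], [294.8, 167.6]]
box [0.6209 0.2617 0.0609] err 0.0038
box [0.5813 0.149  0.0629] err 0.0047
box [0.4552 0.1946 0.0606] err 0.0068
box [0.4964 0.3063 0.0629] err 0.0077
stubend [0.4875 0.0918 0.0405] err 0.001
lugtop [ 0.5892 -0.1685  0.1049] err 0.0044
key [ 0.637  -0.1588  0.1272] err 0.0011
foot top z=.008 [[0.646, -0.137, 0.008], [0.5471, -0.1653, 0.008], [0.5548, -0.201, 0.008]]
foot side z=0 [[0.5569, -0.1977, 0.0], [0.6574, -0.167, -0.0]]
front mid [0.51533795 0.16980308 0.066     ] out [-0.33730379 -0.94139585  0.        ] -109.71269116278934 0.13425709014402354
stubend pred [0.48430601 0.08319466] from top [0.48786877 0.0918356  0.042     ]
glass rim [ 0.76781583 -0.07085395  0.076     ] tub [ 0.71858829 -0.17673304  0.1       ]
```

The top view shows the box top corners at (189,245), (243,273), (210,336) and (156,307), and the stub tip at (267,325). It also shows the lug top at (413,286), the wing at (412,257), the glass at (369,190) and the tub at (423,218). The side view shows the lug top at (269,289), the wing at (297,279) and the stub end at (263,226). The band yaw is about 16.5°. It needs about 36° clockwise to line up with the stub, whose outward direction is about -110°.

Emit:
{"name": "arm_command", "arguments": {
  "plan": [1,3.07,-1.62,0,0,1,3.07,-1.62,0,0,1,3.07,-1.62,0,0,1,3.07,-1.62,0,0,1,3.07,-1.62,0,0,1,3.07,-1.62,0,0,1,3.07,-1.62,0,0,1,3.07,-1.62,0,0]
}}

```text
time: 0.82
eef_pos: [0.4057, -0.3748, 0.231]
ee_rot: [-0.0, 0.984, 0.18, -0.0]
wrist_force: [0.7, 0.2, 0.3]
opening: 0.0858
grasp_force: 0.0
```

Emit:
{"name": "arm_command", "arguments": {
  "plan": [1,3.07,-1.62,0,0,1,3.07,-1.62,0,0,1,3.07,-1.62,0,0,1,3.07,-1.62,0,0,1,3.07,-1.62,0,0,1,3.07,-1.62,0,0,1,3.07,-1.62,0,0,1,0,0,0,4]
}}

```text
time: 1.48
eef_pos: [0.5693, -0.1894, 0.2311]
ee_rot: [-0.001, 0.989, 0.147, 0.001]
wrist_force: [-0.1, 0.1, 1.0]
opening: 0.0855
grasp_force: 0.0
```

```bash
python3 - <<'E'
from h import *
snap('wrist','w1.png');o=ctrl.get_obs();print(o['eef_pos'],o['ee_rot'],o['time'],o['wrist_force'])
print(L('w1')['T'].round(3).tolist())
E
```

```text
[ 0.5675414  -0.19141212  0.23088263] [-3.65045083e-04  9.89414606e-01  1.45115778e-01  1.21651988e-04] 1.5333 [-0.71720509  0.17647634 -0.47834009]
[[0.291, -0.911, -0.292, 0.644], [-0.957, -0.278, -0.087, -0.167], [-0.002, 0.304, -0.953, 0.375], [0.0, 0.0, 0.0, 1.0]]
```

View pics/w1.png

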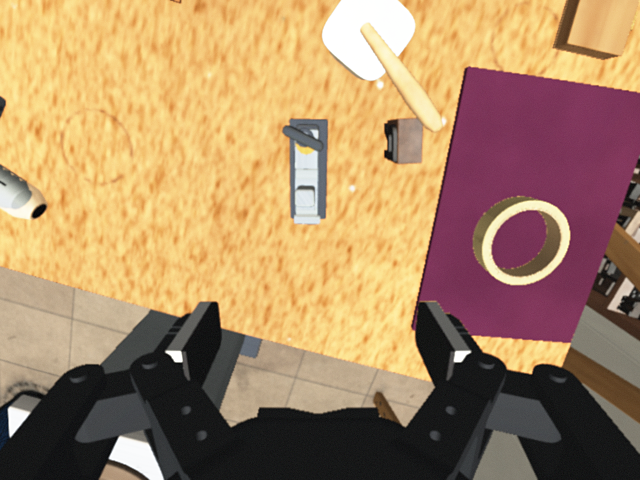

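The wrist view shows the lug top at about (306,193), the wing running from (284,128) to (322,148), and the foot corners at (293,120) and (327,120). I'll refine these from a crop.

```bash
python3 - <<'E'
from h import *
w=cv2.imread('pics/w1.png')
a=cv2.resize(w[110:230,270:345],None,fx=5,fy=5,interpolation=cv2.INTER_CUBIC)
b=cv2.resize(w[140:230,0:60],None,fx=6,fy=6,interpolation=cv2.INTER_CUBIC)[:600]
h=np.zeros((600,735,3),np.uint8);h[:,:375]=a;h[:b.shape[0],375:735]=b
cv2.imwrite('pics/c1.png',h)
E
```

```text
(no output)
```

View pics/c1.png

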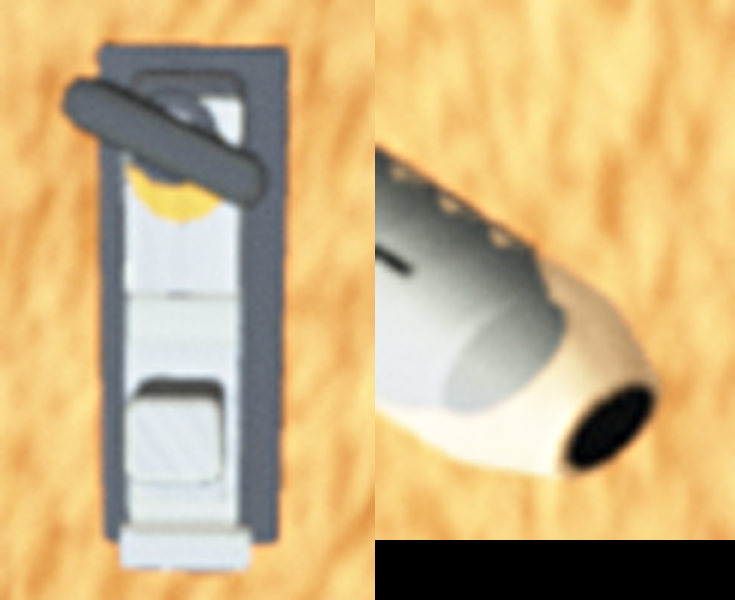

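```bash
python3 - <<'E'
from h import *
t=L('t0');s=L('s0');w=L('w1')
def P(n,*cs):
    import itertools
    for (i,a),(j,b) in itertools.combinations([(i,c) for i,c in enumerate(cs) if c],2):
        x,e=tri(ray([t,s,w][i],a),ray([t,s,w][j],b)); print(n,i,j,x.round(4),round(e,4))
P('lugtop',(413,286),(268.7,288.7),(305,197.6))
P('key',(411.7,256.7),(296.7,279.3),(303,137.5))
P('stub',(266.7,325),(263.3,226),(39.5,211.2))
F=[onz(w,a,.008) for a in [(290,119),(327.6,119),(325,218.4),(291.6,218)]]
print(np.round(F,4).tolist()); e=(F[0]+F[1]-F[2]-F[3])/2; print('foot',np.linalg.norm(e),np.degrees(np.arctan2(e[1],e[0])),sum(F)/4)
k=onz(w,(321,146),.139)-onz(w,(287,130),.139);print('wing',np.degrees(np.arctan2(k[1],k[0])),np.linalg.norm(k), onz(w,(304,138),.139))
print('lug w z.107',onz(w,(305,197.6),.107))
l=[onz(w,a,.107) for a in [(295,189),(314.4,189),(314.4,206.6),(295,206.6)]];e=l[1]-l[0]+l[2]-l[3];print(np.degrees(np.arctan2(e[1],e[0])))
print('stub z.042',onz(w,(39.5,211.2),.042))
E
```

```text
lugtop 0 1 [ 0.5892 -0.1685  0.1049] 0.0044
lugtop 0 2 [ 0.5893 -0.1716  0.0913] 0.0007
lugtop 1 2 [ 0.5927 -0.1716  0.1087] 0.0002
key 0 1 [ 0.637  -0.1588  0.1272] 0.0011
key 0 2 [ 0.6364 -0.1585  0.1286] 0.001
key 1 2 [ 0.6369 -0.1579  0.1266] 0.0005
stub 0 1 [0.4875 0.0918 0.0405] 0.001
stub 0 2 [0.4867 0.091  0.0383] 0.0037
stub 1 2 [0.4899 0.0832 0.0467] 0.0011
[[0.6468, -0.1358, 0.008], [0.6579, -0.1726, 0.008], [0.5571, -0.2011, 0.008], [0.5467, -0.1655, 0.008]]
foot 0.10463528336411296 16.18391259727456 [ 0.6021156 -0.1687474  0.008    ]
wing -97.68241268736757 0.02483683888431736 [ 0.63692388 -0.15914194  0.139     ]
lug w z.107 [ 0.59224025 -0.17163788  0.107     ]
-73.08085553486336
stub z.042 [0.48704848 0.08688635 0.042     ]
```

Emit:
{"name": "arm_command", "arguments": {
  "plan": [0,1.36,-0.63,0,0,0,1.36,-0.63,0,0.5,0,0,0,2,0,0,0,0,2,0,0,0,0,2,0,0,0,0,2,0,0,0,0,2,0,0,0,0,0,0]
}}

```text
time: 2.2
eef_pos: [0.5846, -0.1735, 0.1263]
ee_rot: [-0.002, 0.99, 0.141, -0.004]
wrist_force: [-1.7, 0.6, -0.5]
opening: 0.0424
grasp_force: 0.0
```

```bash
python3 - <<'E'
from h import *
snap('wrist','w2.png');snap('side','s2.png');o=ctrl.get_obs();print(o['eef_pos'],o['ee_rot'],o['opening'])
a=cv2.imread('pics/w2.png')[120:480,140:500];b=cv2.resize(cv2.imread('pics/s2.png')[210:360,210:360],(360,360),interpolation=cv2.INTER_CUBIC)
cv2.imwrite('pics/c2.png',np.hstack([a,b]))
E
```

```text
[ 0.58749189 -0.17450289  0.13040537] [-6.27524395e-04  9.90003899e-01  1.41034698e-01 -1.04872175e-03] 0.04296179808896454
```

View pics/c2.png

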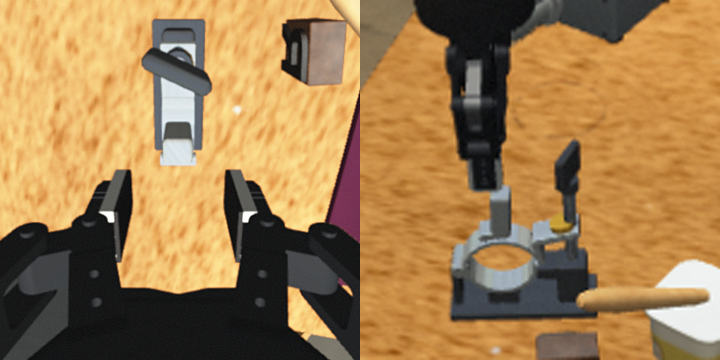

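```bash
python3 - <<'E'
from h import *
s=L('s2');w=L('w2');n=np.array([.2798,-.96,0])
p=np.array([.5875,-.1745,.1304])
print(proj(s,[p,p+.03*n,p+[0,0,.02],[.590,-.1715,.107]]).round(1).tolist())
print('side crop->px finger tip',(210+(482-360)/2.4,210+185/2.4),'lug top',(210+(500-360)/2.4,210+197/2.4))
print('lug w2',onz(w,(140+179,120+153),.107), onz(w,(319,258),.107), 'fingers mid proj',proj(w,[p,p+.0215*n,p-.0215*n]).round(1).tolist())
E
```

```text
[[264.2, 279.1], [263.2, 291.2], [263.3, 269.4], [267.2, 289.2]]
side crop->px finger tip (260.8333333333333, 287.08333333333337) lug top (268.3333333333333, 292.08333333333337)
lug w2 [ 0.59169945 -0.17214973  0.107     ] [ 0.59973493 -0.16980486  0.107     ] fingers mid proj [[321.2, 303.2], [368.0, 303.3], [274.5, 303.1]]
```

Both pads straddle the lug (crop pads at x=115 and 240, lug at 179). I'll shift 5 mm along tool x and descend.

Emit:
{"name": "arm_command", "arguments": {
  "plan": [0,0.5,-0.1,0,0,0,0,0,1.35,0,0,0,0,1.35,0,0,0,0,1.35,0,0,0,0,1.35,0,0,0,0,0,0,-1,0,0,0,0,-1,0,0,0,0],
  "squeeze": 50
}}

```text
time: 2.97
eef_pos: [0.5927, -0.172, 0.0769]
ee_rot: [-0.0, 0.99, 0.141, -0.0]
wrist_force: [0.4, 0.1, -0.3]
opening: 0.0195
grasp_force: 0.0
```

Emit:
{"name": "arm_command", "arguments": {
  "plan": [-1,0,0,0,0,-1,0,0,0,0,-1,0,0,0,0,-1,0,0,0,0,-1,0,0,0,0,-1,0,0,0,0,-1,0,0,0,0,-1,0,0,0,0]
}}

```text
time: 3.63
eef_pos: [0.5928, -0.1721, 0.0773]
ee_rot: [0.0, 0.99, 0.141, 0.0]
wrist_force: [1.0, 0.2, -3.0]
opening: 0.0148
grasp_force: 51.2
```

```bash
python3 - <<'E'
from h import *
o=ctrl.get_obs();print(o['eef_pos'],o['ee_rot'],o['opening'],o['wrist_force'],o['time'])
E
```

```text
[ 0.59280464 -0.17207457  0.07730708] [3.10010710e-05 9.89986975e-01 1.41158733e-01 5.31732319e-06] 0.014842988882015096 [ 0.97512634  0.18884635 -2.9931504 ] 3.6333
```

Emit:
{"name": "arm_command", "arguments": {
  "plan": [-1,0,0,-0.7,0,-1,0,0,-0.8,0,-1,-0.72,-2.98,0,0,-1,-0.72,-2.98,0,0,-1,-0.72,-2.98,0,0,-1,-0.72,-2.98,0,0,-1,-0.72,-2.98,0,0,-1,0,0,0,5],
  "squeeze": 80
}}

```text
time: 4.3
eef_pos: [0.5117, -0.0345, 0.0919]
ee_rot: [-0.002, 0.995, 0.098, -0.003]
wrist_force: [-0.9, -1.5, -3.9]
opening: 0.0148
grasp_force: 80.0
```

Emit:
{"name": "arm_command", "arguments": {
  "plan": [-1,0,0,0,5,-1,0,0,0,5,-1,0,0,0,5,-1,0,0,0,5,-1,0,0,0,5,-1,0,0,0,5,-1,0,0,0,0.7,-1,0,0,0,0]
}}

```text
time: 4.97
eef_pos: [0.517, -0.0391, 0.0931]
ee_rot: [-0.0, 0.986, -0.168, 0.001]
wrist_force: [0.1, -0.1, -4.0]
opening: 0.0146
grasp_force: 80.0
```

```bash
python3 - <<'E'
from h import *
snap('wrist','w3.png');snap('side','s3.png');snap('top','t3.png');o=ctrl.get_obs();print(o['eef_pos'],o['ee_rot'],o['opening'],o['wrist_force'],o['time'])
a=cv2.imread('pics/w3.png')[80:480,60:460];b=cv2.resize(cv2.imread('pics/s3.png')[150:350,180:380],(400,400),interpolation=cv2.INTER_CUBIC)
cv2.imwrite('pics/c3.png',np.hstack([a,b]))
E
```

```text
[ 0.51677295 -0.03905017  0.09262996] [-2.76822720e-05  9.85711249e-01 -1.68443698e-01  2.31764291e-04] 0.014687538379080677 [ 0.22470963  0.36439206 -4.07552528] 5.1167
```

View pics/c3.png

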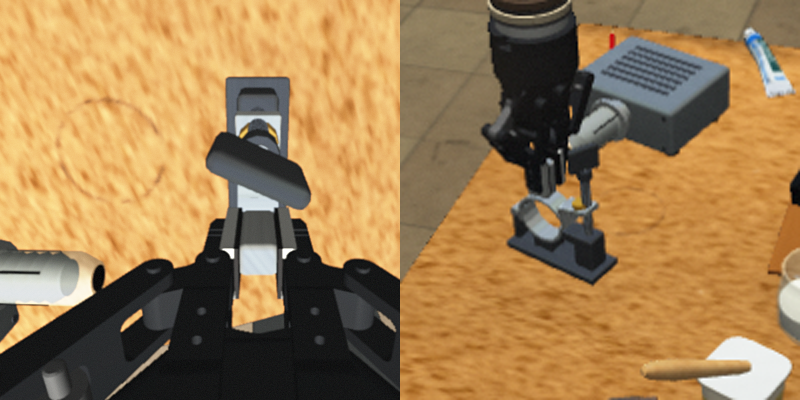

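```bash
python3 - <<'E'
from h import *
w=L('w3');p=np.array([.51677,-.03905,.0926]);a=2*np.arctan2(-.16844,.98571)
tx=np.array([np.cos(a),np.sin(a)]);ty=np.array([np.sin(a),-np.cos(a)]);print(np.degrees(a))
def tl(x): d=x[:2]-p[:2];return (d@tx).round(4),(d@ty).round(4)
for n,q,z in [('hole',(158,354),.042),('sl up',(70,332),.042+.000),('key top',(60+258,80+170),.14+.0155),('foot TL',(287,158),.0235),('foot TR',(350,158),.0235),('lug top',(60+260,80+262),.107+.0155)]:
    x=onz(w,q,z);print(n,x.round(4),tl(x))
# stub silhouette edges and hole by dark threshold
i=cv2.imread('pics/w3.png');g=cv2.cvtColor(i,cv2.COLOR_BGR2HSV)
for x in range(60,150,10):
    col=i[300:420,x].astype(int);print(x,[300+k for k in range(1,120) if (g[300+k,x,1]<90)!=(g[299+k,x,1]<90)])
t=L('s0')
for n,xx in [('top/side',[.4875,.0918]),('boxmid',[.5165,.1705])]: print(n,tl(np.array(xx)))
E
```

```text
-19.394296309273624
hole [0.4901 0.0865 0.042 ] (np.float64(-0.0668), np.float64(-0.1096))
sl up [0.5252 0.1366 0.042 ] (np.float64(-0.0503), np.float64(-0.1684))
key top [ 0.5637 -0.0557  0.1555] (np.float64(0.0498), np.float64(0.0002))
foot TL [ 0.5818 -0.042   0.0235] (np.float64(0.0623), np.float64(-0.0188))
foot TR [ 0.569  -0.0785  0.0235] (np.float64(0.0623), np.float64(0.0199))
lug top [ 0.5161 -0.0398  0.1225] (np.float64(-0.0004), np.float64(0.001))
60 [320]
70 [323, 410]
80 [331, 384]
90 [331, 384, 416]
100 [331, 332, 334, 385, 410]
110 [331, 386, 403]
120 [331, 386, 397]
130 [338, 386, 390, 391, 392]
140 [345]
top/side (np.float64(-0.0711), np.float64(-0.1137))
boxmid (np.float64(-0.0698), np.float64(-0.1976))
```

```bash
python3 - <<'E'
from h import *
w=L('w3');p=np.array([.51677,-.03905,.0926]);a=np.radians(-19.394)
tx=np.array([np.cos(a),np.sin(a),0]);ty=np.array([np.sin(a),-np.cos(a),0])
for x in (80,95,110):
    c=[];
    for y in (331,384.5+ (1 if x>100 else 0)):
        o,d=ray(w,(x,y)); v=np.array([d@tx,d[2]]); c.append(v/np.linalg.norm(v))
    b=c[0]+c[1];b/=np.linalg.norm(b);h=np.arccos(c[0]@c[1])/2;R=.018/np.sin(h)
    q=np.array([(o-p)@tx,o[2]])+b*R; q2=np.array([(o-p)@tx,o[2]])+b*((.042-o[2])/b[1]); print(x,q.round(4),q2.round(4))
i=cv2.imread('pics/w3.png')
k=(cv2.cvtColor(i,cv2.COLOR_BGR2GRAY)<45).astype('uint8')[330:380,140:175]
n,l,s,c=cv2.connectedComponentsWithStats(k);print(s.tolist(),(c+[140,330]).round(1).tolist())
for z in (.042,): print(((onz(w,(159,358),z)-p)@tx).round(4))
E
```

```text
80 [-0.0726  0.0395] [-0.0707  0.042 ]
95 [-0.0728  0.0389] [-0.0704  0.042 ]
110 [-0.0706  0.0419] [-0.0705  0.042 ]
[[0, 0, 35, 50, 1258], [7, 15, 28, 35, 492]] [[155.1, 349.9], [161.9, 366.3]]
-0.0701
```

The wrist view shows the stub parallel to tool y: hole at about (158,358), sleeve edges at rows 331 and 384. The band is square in the grip. The stub axis is at tool x = -70 mm, so I'll move across, lower, and go up to the stub end.

Emit:
{"name": "arm_command", "arguments": {
  "plan": [-1,-2.28,0,0,0,-1,-2.28,0,0,0,-1,-2.28,0,0,0,-1,0,0,0.7,0,-1,0,0,0.7,0,-1,0,-2.4,0,0,-1,0,-2.4,0,0,-1,0,-2.4,0,0]
}}

```text
time: 5.78
eef_pos: [0.478, 0.0519, 0.0784]
ee_rot: [-0.0, 0.986, -0.17, 0.001]
wrist_force: [0.5, -0.9, -3.8]
opening: 0.0145
grasp_force: 80.0
```

Emit:
{"name": "arm_command", "arguments": {
  "plan": [-1,0,0,0,0,-1,0,0,0,0,-1,0,0,0,0,-1,0,0,0,0,-1,0,0,0,0,-1,0,0,0,0,-1,0,0,0,0,-1,0,0,0,0]
}}

```text
time: 6.45
eef_pos: [0.4761, 0.0513, 0.0783]
ee_rot: [0.0, 0.986, -0.169, 0.0]
wrist_force: [0.1, -0.3, -4.4]
opening: 0.0146
grasp_force: 80.2
```

```bash
python3 - <<'E'
from h import *
snap('wrist','w4.png');snap('side','s4.png');snap('top','t4.png');o=ctrl.get_obs();print(o['eef_pos'],o['ee_rot'],o['opening'],o['wrist_force'],o['time'])
a=cv2.imread('pics/w4.png')[80:480,60:460];b=cv2.resize(cv2.imread('pics/s4.png')[150:290,220:360],(400,400),interpolation=cv2.INTER_CUBIC)
cv2.imwrite('pics/c4.png',np.hstack([a,b]))
E
```

```text
[0.47612409 0.05150152 0.07831488] [-1.53885046e-06  9.85581334e-01 -1.69202335e-01  5.61717478e-05] 0.014628314800367049 [-1.14020622  0.16111613 -3.63558413] 6.6
```

View pics/c4.png

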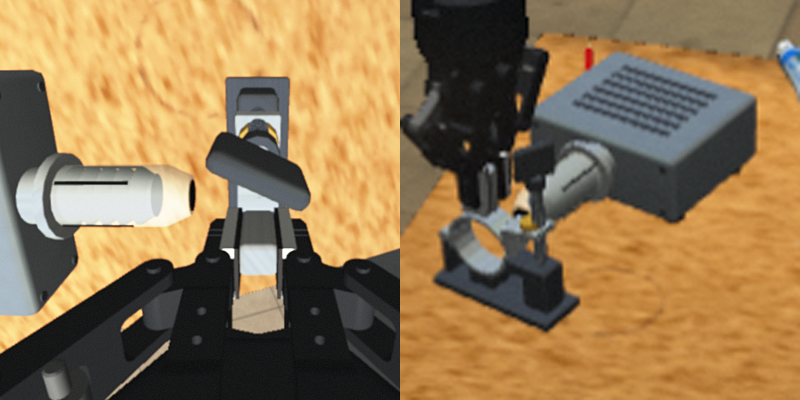

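```bash
python3 - <<'E'
from h import *
w=L('w4');p=np.array([.47612,.0515,.0783]);a=2*np.arctan2(-.1692,.98558)
tx=np.array([np.cos(a),np.sin(a),0]);ty=np.array([np.sin(a),-np.cos(a),0]);print(np.degrees(a))
i=cv2.imread('pics/w4.png');g=cv2.cvtColor(i,cv2.COLOR_BGR2HSV)
for x in (150,165,180,195,205,212):
    e=[y for y in range(225,330) if (g[y,x,1]<90)!=(g[y-1,x,1]<90)]
    if len(e)<2: continue
    c=[]
    for y in (e[0]-.5,e[-1]-.5):
        o,d=ray(w,(x,y)); v=np.array([d@tx,d[2]]); c.append(v/np.linalg.norm(v))
    b=c[0]+c[1];q2=np.array([(o-p)@tx,o[2]])+b*((.042-o[2])/b[1]); print(x,e,q2.round(4),((onz(w,(x,e[0]),.042)-p)@ty).round(4))
print([((onz(w,q,z)-p)@v).round(4) for q,z in [((253,277),.042),((350,158),.008),((318,244),.14),((318,250),.14)] for v in (tx,ty)])
E
```

```text
-19.482650944460424
150 [246, 306] [-0.0015  0.042 ] -0.0944
165 [246, 306] [-0.0015  0.042 ] -0.0858
180 [246, 306] [-0.0014  0.042 ] -0.0772
195 [246, 307] [-0.0017  0.042 ] -0.0686
205 [247, 307] [-0.002  0.042] -0.063
212 [251, 307] [-0.0033  0.042 ] -0.0593
[np.float64(-0.0024), np.float64(-0.037), np.float64(0.0619), np.float64(0.0203), np.float64(0.051), np.float64(0.0005), np.float64(0.0493), np.float64(0.0005)]
```

Sleeve edges at rows 246 and 306 across columns 150–205 put the stub axis at tool x = -1.5 mm, matching the band axis. I'll slide it on.

Emit:
{"name": "arm_command", "arguments": {
  "plan": [-1,0,-0.8,0,0,-1,0,-0.8,0,0,-1,0,-0.8,0,0,-1,0,-0.8,0,0,-1,0,-0.8,0,0,-1,0,-0.8,0,0,-1,0,0,0,0,-1,0,0,0,0]
}}

```text
time: 7.27
eef_pos: [0.4927, 0.0977, 0.0783]
ee_rot: [-0.0, 0.986, -0.169, 0.001]
wrist_force: [1.2, 0.5, -6.5]
opening: 0.0148
grasp_force: 80.0
```

```bash
python3 - <<'E'
from h import *
snap('wrist','w5.png');o=ctrl.get_obs();print(o['eef_pos'],o['ee_rot'],o['opening'],o['wrist_force'],o['ft_torque'],o['time'])
a=cv2.imread('pics/w5.png')[80:480,60:460]
t=snap('top','t5.png')['pixels'];b=cv2.resize(t[240:340,190:290],(400,400),interpolation=cv2.INTER_CUBIC)
cv2.imwrite('pics/c5.png',np.hstack([a,b]))
E
```

```text
[0.49257628 0.09737333 0.07827362] [-2.05527399e-04  9.85654339e-01 -1.68775822e-01  4.50426129e-04] 0.014416363906240253 [ 2.52489207  0.85655658 -4.92423104] [ 0.10893354 -0.24420989  0.04702831] 7.3167
```

View pics/c5.png

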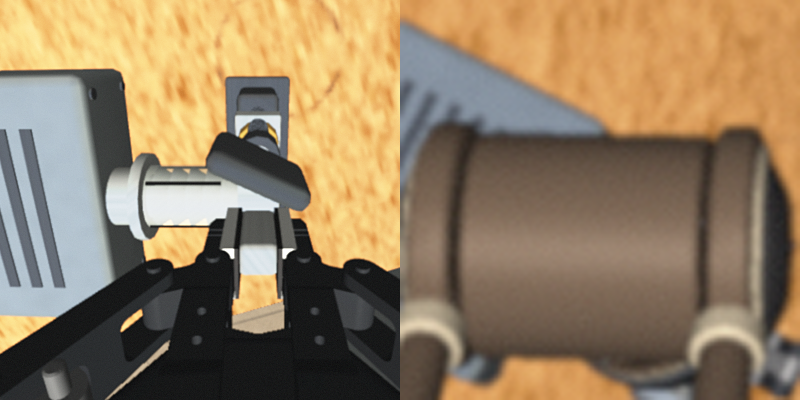

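Emit:
{"name": "arm_command", "arguments": {
  "plan": [-1,0,-0.8,0,0,-1,0,-0.8,0,0,-1,0,-0.8,0,0,-1,0,-0.8,0,0,-1,0,-0.8,0,0,-1,0,-0.4,0,0,-1,0,-0.2,0,0,-1,0,0,0,0]
}}

```text
time: 8.03
eef_pos: [0.5078, 0.1411, 0.0782]
ee_rot: [-0.0, 0.986, -0.169, 0.0]
wrist_force: [2.0, 0.2, -6.7]
opening: 0.0146
grasp_force: 79.7
```

Emit:
{"name": "arm_command", "arguments": {
  "plan": [-1,0,-0.1,0,0,-1,0,-0.1,0,0,-1,0,0,0,0,-1,0,0,0,0,-1,0,0,0,0,-1,0,0,0,0,-1,0,0,0,0,-1,0,0,0,0]
}}

```text
time: 8.7
eef_pos: [0.508, 0.142, 0.0782]
ee_rot: [0.0, 0.986, -0.169, -0.0]
wrist_force: [1.2, -1.8, -7.6]
opening: 0.0149
grasp_force: 79.8
```

```bash
cat > q.py <<'E'
from h import *
o=ctrl.get_obs();q=o['ee_rot'];a=2*np.arctan2(q[2],q[1]);p=o['eef_pos']
tx=np.array([np.cos(a),np.sin(a),0]);ty=np.array([np.sin(a),-np.cos(a),0])
print('t',o['time'],'p',p.round(4),'xang',np.degrees(a).round(2),'F tool xy',(o['wrist_force']@tx).round(2),(o['wrist_force']@ty).round(2),'Fz',o['wrist_force'][2].round(2),'Tz',o['ft_torque'][2].round(3),'open',round(o['opening'],4),'j6',o['joint_pos'][5].round(3),'j1',o['joint_pos'][0].round(3))
E
python3 q.py
```

```text
t 8.7 p [0.508  0.142  0.0782] xang -19.47 F tool xy 1.77 1.3 Fz -7.59 Tz -0.003 open 0.0149 j6 2.101 j1 0.19
```

Emit:
{"name": "arm_command", "arguments": {
  "plan": [-1,0,-0.1,0,0,-1,0,0,0,0,-1,0,-0.1,0,0,-1,0,0,0,0,-1,0,0,0,0,-1,0,0,0,0,-1,0,0,0,0,-1,0,0,0,0]
}}

```text
time: 9.37
eef_pos: [0.5088, 0.1441, 0.0782]
ee_rot: [-0.0, 0.986, -0.169, 0.0]
wrist_force: [1.7, -1.3, -7.0]
opening: 0.0145
grasp_force: 79.8
```

```bash
python3 q.py; python3 - <<'E'
from h import *
snap('wrist','w6.png');s=snap('side','s6.png')['pixels']
a=cv2.resize(cv2.imread('pics/w6.png')[160:360,160:360],(400,400),interpolation=cv2.INTER_CUBIC);b=cv2.resize(s[160:260,240:340],(400,400),interpolation=cv2.INTER_CUBIC)
cv2.imwrite('pics/c6.png',np.hstack([a,b]))
E
```

```text
t 9.3667 p [0.5088 0.1441 0.0782] xang -19.47 F tool xy 1.98 0.64 Fz -7.05 Tz -0.061 open 0.0145 j6 2.104 j1 0.194
```

View pics/c6.png

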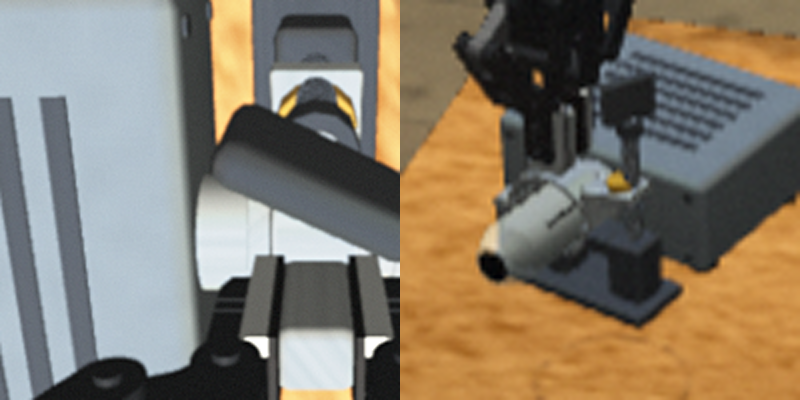

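The wrist view shows the band edge (crop x≈270) right at the flange, but there is no contact force yet. I'll keep nudging.

Emit:
{"name": "arm_command", "arguments": {
  "plan": [-1,0,-0.1,0,0,-1,0,0,0,0,-1,0,0,0,0,-1,0,0,0,0,-1,0,-0.1,0,0,-1,0,0,0,0,-1,0,0,0,0,-1,0,0,0,0]
}}

```text
time: 10.13
eef_pos: [0.5093, 0.1455, 0.0782]
ee_rot: [0.0, 0.986, -0.169, -0.0]
wrist_force: [0.6, -4.1, -4.9]
opening: 0.0145
grasp_force: 79.9
```

```bash
python3 q.py
```

```text
t 10.1333 p [0.5093 0.1455 0.0782] xang -19.44 F tool xy 1.95 3.64 Fz -4.92 Tz 0.026 open 0.0145 j6 2.107 j1 0.197
```

Emit:
{"name": "arm_command", "arguments": {
  "plan": [-1,0,-0.1,0,0,-1,0,0,0,0,-1,0,0,0,0,-1,0,-0.1,0,0,-1,0,0,0,0,-1,0,0,0,0,-1,0,0,0,0,-1,0,0,0,0]
}}

```text
time: 10.8
eef_pos: [0.5094, 0.1458, 0.0782]
ee_rot: [0.002, 0.986, -0.168, -0.001]
wrist_force: [1.5, -9.6, -2.9]
opening: 0.0145
grasp_force: 80.3
```

```bash
python3 q.py
```

```text
t 10.8 p [0.5094 0.1458 0.0782] xang -19.38 F tool xy 4.58 8.61 Fz -2.86 Tz 0.006 open 0.0145 j6 2.111 j1 0.199
```

Contact: it stopped against the flange with 8.6 N. I'll lower the last ~1 mm, relax the push, release and rise.

Emit:
{"name": "arm_command", "arguments": {
  "plan": [-1,0,0,0.1,0,-1,0,0.12,0,0,-1,0,0,0,0,0,0,0,0,0,0,0,0,0,0,0,0,0,0,0,0,0,0,0,0,0,0,0,0,0]
}}

```text
time: 11.47
eef_pos: [0.5103, 0.1473, 0.0779]
ee_rot: [-0.001, 0.986, -0.169, 0.001]
wrist_force: [0.1, -0.2, 0.1]
opening: 0.0427
grasp_force: 0.0
```

Emit:
{"name": "arm_command", "arguments": {
  "plan": [0,0,0,-1.5,0,0,0,0,-2,0,0,0,0,-2.5,0,0,0,0,-2.5,0,0,0,0,-2.5,0,0,0,0,-2,0,0,0,0,0,0,0,0,0,0,0]
}}

```text
time: 12.13
eef_pos: [0.5109, 0.1472, 0.2089]
ee_rot: [-0.001, 0.986, -0.169, 0.002]
wrist_force: [-0.4, -0.3, 0.0]
opening: 0.0426
grasp_force: 0.0
```

```bash
python3 q.py; python3 - <<'E'
from h import *
snap('wrist','w7.png');s=snap('side','s7.png')['pixels']
a=cv2.imread('pics/w7.png')[120:420,120:420];b=cv2.resize(s[150:270,230:350],(400,400),interpolation=cv2.INTER_CUBIC)
a=cv2.resize(a,(400,400),interpolation=cv2.INTER_CUBIC)
cv2.imwrite('pics/c7.png',np.hstack([a,b]))
E
```

```text
t 12.1333 p [0.5109 0.1472 0.2089] xang -19.47 F tool xy -0.3 0.37 Fz 0.03 Tz 0.007 open 0.0426 j6 2.109 j1 0.198
```

View pics/c7.png

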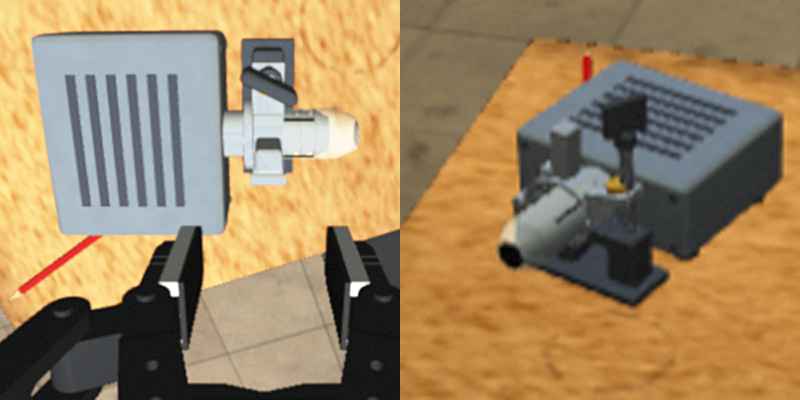

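The band stands against the flange on the stub, foot down, with the lug free. The wing in the wrist crop runs from (243,72) to (295,100), and in the side crop it is at (623,117). That's 11 pictures viewed, one over the limit of 10, so from here I'll work on numbers only.

```bash
python3 - <<'E'
from h import *
w=L('w7');s=L('s7')
f=lambda x,y:(120+x*.75,120+y*.75)
print(tri(ray(w,f(269,88)),ray(s,(296.9,185.1))))
for z in (.127,.14): print(z,onz(w,f(269,86),z))
# dark-wing mask for centre/angle
i=cv2.imread('pics/w7.png');g=cv2.cvtColor(i,cv2.COLOR_BGR2GRAY)
x0,y0=295,165;k=(g[y0:205,x0:350]<75).astype('uint8');n,l,st,c=cv2.connectedComponentsWithStats(k)
j=1+st[1:,4].argmax();print(st[j],c[j]+[x0,y0])
r=cv2.minAreaRect(np.argwhere(l==j)[:,::-1].astype(np.float32));print(r)
e=[onz(w,f(*q),.14) for q in [(247,74),(291,99)]];d=e[1]-e[0];print(np.degrees(np.arctan2(d[1],d[0])),np.linalg.norm(d))
l=[onz(w,f(268,151),.107)];print('lug',l)
E
```

```text
(array([0.55095594, 0.13052671, 0.12586171]), np.float64(0.0011471255541960032))
0.127 [0.55150315 0.13002271 0.127     ]
0.14 [0.55340396 0.12948112 0.14      ]
[  7   4  40  23 214] [321.06074766 178.49065421]
((28.291786193847656, 12.132526397705078), (43.293148040771484, 12.216970443725586), 22.30620574951172)
-139.05001061593674 0.023771902929836008
lug [array([0.51406388, 0.14353107, 0.107     ])]
```

Emit:
{"name": "arm_command", "arguments": {
  "plan": [0,0,0,0,-7,0,0,0,0,-7,0,0,0,0,-7,0,0,0,0,-7,0,0,0,0,-7,0,0,0,0,-7,0,0,0,0,-7,0,0,0,0,-7]
}}

```text
time: 12.9
eef_pos: [0.5082, 0.1464, 0.2049]
ee_rot: [-0.0, 0.949, 0.316, -0.002]
wrist_force: [-0.1, 0.6, -0.8]
opening: 0.0427
grasp_force: 0.0
```

Emit:
{"name": "arm_command", "arguments": {
  "plan": [0,0,0,0,-7,0,0,0,0,-7,0,0,0,0,-7,0,0,0,0,-7,0,0,0,0,-7,0,0,0,0,-7,0,0,0,0,-7,0,0,0,0,-7]
}}

```text
time: 13.57
eef_pos: [0.5082, 0.1464, 0.2049]
ee_rot: [-0.001, 0.689, 0.725, -0.002]
wrist_force: [0.4, -0.3, -0.2]
opening: 0.043
grasp_force: 0.0
```

Emit:
{"name": "arm_command", "arguments": {
  "plan": [0,0,0,0,-7,0,0,0,0,-7,0,0,0,0,-7,0,0,0,0,-7,0,0,0,0,-7,0,0,0,0,-7,0,0,0,0,-7,0,0,0,0,-7]
}}

```text
time: 14.23
eef_pos: [0.5082, 0.1465, 0.2049]
ee_rot: [-0.002, 0.268, 0.963, -0.001]
wrist_force: [0.6, 0.5, 0.5]
opening: 0.0426
grasp_force: 0.0
```

Emit:
{"name": "arm_command", "arguments": {
  "plan": [0,0,0,0,-7,0,0,0,0,-7,0,0,0,0,-7,0,0,0,0,-7,0,0,0,0,-7,0,0,0,0,-7,0,0,0,0,-7,0,0,0,0,-7]
}}

```text
time: 14.9
eef_pos: [0.5082, 0.1465, 0.2049]
ee_rot: [-0.002, -0.215, 0.977, 0.0]
wrist_force: [0.0, -0.1, 0.7]
opening: 0.0426
grasp_force: 0.0
```

Emit:
{"name": "arm_command", "arguments": {
  "plan": [-0.4,0,0,0,-7,-0.4,0,0,0,-7,-0.4,0,0,0,-7,-0.4,0,0,0,0,-0.4,0,0,0,0,-0.4,0,0,0,0,-0.4,0,0,0,0,-0.4,0,0,0,0]
}}

```text
time: 15.57
eef_pos: [0.5095, 0.1467, 0.207]
ee_rot: [-0.0, -0.386, 0.922, 0.0]
wrist_force: [0.3, -0.2, 0.6]
opening: 0.0255
grasp_force: 0.0
```

```bash
python3 q.py; python3 - <<'E'
from h import *
snap('wrist','w8.png');w=L('w8')
print('key predicted px',proj(w,[[.5525,.13,.127],[.5525,.13,.14],[.5525,.13,.114],[.512,.145,.107]]).round(1).tolist())
i=cv2.imread('pics/w8.png');g=cv2.cvtColor(i,cv2.COLOR_BGR2GRAY)
u,v=proj(w,[[.5525,.13,.14]])[0].astype(int)
for y in range(v-34,v+44,3): print(y,' '.join('%3d'%z for z in g[y,max(u-60,0):u+60:4]) if 0<=y<480 else '')
E
```

```text
t 15.5667 p [0.5095 0.1467 0.207 ] xang 225.46 F tool xy -0.06 -0.3 Fz 0.57 Tz 0.012 open 0.0255 j6 -2.166 j1 0.198
key predicted px [[258.6, 272.3], [255.5, 280.0], [261.5, 265.4], [314.0, 240.0]]
245 190 197 197 203 193 187 203 193 201 189 197 206 197 207 212 215 211 224 155 196 202 204 205 217 219 228 213 205 207  94
248 192 201 182 191 173 198 199 197 208 204 216 204 209 209 209 212 159 161  80  82 207 203 204 222 218 197 199 132  55  62
251 199 201 198 181 197 204 193 209 213 214 223 212 212 207 201 196  40  41  83  85 202 203 207 210 206 162  68  62  64  66
254 209 197 191 196 211 202 190 203 194 213 212 209 202 191 187  92  45  44  68  95 205 205 201 195  85  59  64  67  68  65
257 194 178 178 200 203 203 199 182 192 210 197 189 207 194 205  35  43  42  42 149 229 210 132  61  60  62  64  66  68  71
260 187 182 174 198 199 191 188 184 204 202 189 203 209 219 178  91  71  41  74 114 196  72  60  63  62  67  68  68  70  84
263 202 197 171 196 190 188 208 200 203 206 200 214 216 206 131  98  90  42 100  67  61  59  66  65  68  67  65  76 116 169
266 208 207 191 204 184 206 209 20
[... 1621 characters left out ...]
 207 188 205 177 188 210  20  28  23 105 107 107  36  20 153 182 185 183 182 179
308 196 207 224 204 181 200 208 197 214 212 191 202 208 173 207 159  21  17  22 107 106 107  26  18 153 180 184 186 135  95
311 189 211 211 196 184 212 216 194 217 203 196 212 207 198 205  81  43  43  46 106 108 104  18  17 148 184 180 184 174  96
314 189 202 195 188 201 207 195 221 221 196 207 207 201 198 214  29  41  36  73 106 108 108  17  16 151 182 185 184 184 181
317 197 196 193 201 200 181 200 212 216 215 210 210 210 196 200  23  22  26  85 105 107  98  16  20 148 181 182 184 181 183
320 191 192 207 202 192 188 212 209 211 207 206 209 198 198 132  22  21  21 104 108 107  76  20  20 149 183 184 184 186 183
```

```bash
python3 - <<'E'
from h import *
w=L('w8');v=L('w7');i=cv2.imread('pics/w8.png');g=cv2.cvtColor(i,cv2.COLOR_BGR2GRAY)
k=((g>82)&(g<115)).astype('uint8')[256:302,246:264]
n,l,st,c=cv2.connectedComponentsWithStats(k,connectivity=4);j=1+st[1:,4].argmax();r=cv2.minAreaRect(np.argwhere(l==j)[:,::-1].astype(np.float32));C=np.array(r[0])+[246,256];print(st[j],r,C)
ys=[y for y in range(46) if (l[y]==j).sum()>2];m=[np.mean(np.where(l[y]==j)) for y in ys];sl=np.polyfit(ys[4:-4],m[4:-4],1);print(sl)
print(tri(ray(w,C),ray(v,(321.8,183))),tri(ray(w,C),ray(v,(321.8,184.5))))
p=np.array([.5095,.1467,.207]);a=np.radians(225.46);tx=np.array([np.cos(a),np.sin(a),0]);ty=np.array([np.sin(a),-np.cos(a),0])
for z in (.138,.140): X=onz(w,C,z);print(X,'tx',(X-p)@tx,'ty',(X-p)@ty)
x1,x2=[onz(w,(246+np.polyval(sl,y),256+y),.14) for y in (5,40)];d=x1-x2;print('wing ang rel tool x',np.degrees(np.arctan2(d@ty,d@tx)))
E
```

```text
[  6   4  10  38 295] ((10.182474136352539, 22.514434814453125), (37.18887710571289, 8.218786239624023), 87.39744567871094) [256.18247414 278.51443481]
[0.05488638 8.94124689]
(array([0.55351301, 0.12986614, 0.13558667]), np.float64(0.001125795819545716)) (array([0.5528636 , 0.12987804, 0.13688199]), np.float64(0.0006102436148071088))
[0.55228904 0.12997015 0.138     ] tx -0.018088145585989313 ty -0.04223278943222616
[0.55136886 0.12959791 0.14      ] tx -0.01717740570407848 ty -0.04183801605755489
wing ang rel tool x 0.40745786542783513
```

Emit:
{"name": "arm_command", "arguments": {
  "plan": [-0.4,-0.9,-2.11,0,0,-0.4,-0.9,-2.11,0,0,-0.4,0,0,1.5,0,-0.4,0,0,1.5,0,-0.4,0,0,1.5,0,-0.4,0,0,0,0,-0.4,0,0,0,0,-0.4,0,0,0,0]
}}

```text
time: 16.28
eef_pos: [0.553, 0.1301, 0.163]
ee_rot: [0.001, -0.387, 0.922, -0.0]
wrist_force: [-0.5, 0.7, 0.3]
opening: 0.0257
grasp_force: 0.0
```

```bash
python3 q.py; python3 - <<'E'
from h import *
snap('wrist','w9.png');w=L('w9')
p=ctrl.get_obs()['eef_pos']
u,v=proj(w,[[.5525,.1297,.14]])[0].astype(int);print(u,v)
i=cv2.imread('pics/w9.png');g=cv2.cvtColor(i,cv2.COLOR_BGR2GRAY)
for y in range(v-44,v+50,5): print(y,' '.join('%3d'%z for z in g[y,u-60:u+60:4]) if 0<=y<480 else '')
E
```

```text
t 16.2833 p [0.553  0.1301 0.163 ] xang 225.52 F tool xy -0.16 0.82 Fz 0.32 Tz -0.002 open 0.0257 j6 -2.211 j1 0.154
318 282
238 200 197 175 181 206 201 211 212 212 214 211 202 193 224 136 210 211 206 200 201 206 217 217 221 220 174 198 209 207 217
243 205 196 203 208 201 205 210 212 211 210 202 196 207 207  68  49  61 204 206 202 214 221 234 174  65  61  62 100 171 204
248 212 210 222 216 212 206 206 199 208 202 193 210 212 209  51  38  43 188 201 209 171  76  59  63  65  65  66  66 137 193
253 187 208 207 204 198 204 181 191 204 196 210 214 206 201  31  39  44 107 113  60  63  61  65  65  67  69  69  66  69  70
258 203 202 190 192 205 212 218 216 207 207 206 196 215  42  53  95  97  59  58  65  64  65  69  69  71  73  67  84 123 164
263 204 201 198 216 215 205 186 193 209 199 188 211 223  94  78  96  99  78  69  66  70  69  68  65  81 120 163 181 182 181
268 205 203 217 214 206 198 195 207 200 204 215 221 215  96  75  93  98  91  75  68  68  80 115 155 180 180 180 183 182 180
273 198 193 200 204 200 199 195 199 208 207 203 209 215 209  74  96  97  79  76 113 151 178 181 181 181 182
[... 680 characters left out ...]
 211 208 209 204 135  90  87 183 182 182 184 184  38  19  98 104 105  39  22  23
308  18  21  22 101 103 107  55  19  88 205 200 207 190 188 197 210 174 172 181 182 180 182  40  22  68 108 106  94  20  23
313  21  19  20 105 107 107  24  18  64 202 208 192 197 196 222 224 222 150 176 182 179 182  30  15  30 106 104 107  19  21
318  24  25  64 105 107 104  20  17  76 212 197 171 204 220 225 221 217 204 162 181 180 182  30  17  18 107 106 107  40  22
323  20  19 103 107 106  87  17  18  71 189 184 203 222 217 214 219 213 220 150 170 180 182  30  15  18  99 106 106  98  22
328  22  26 139 139 134  64  23  18  89 213 205 208 209 209 206 199 207 215 221 154 178 181  37  15  22  82 135 137 139  18
```

The pads (columns ~290 and ~346) straddle the wing (~319) evenly. I'll descend and pinch.

Emit:
{"name": "arm_command", "arguments": {
  "plan": [-0.4,0,0,1.3,0,-0.4,0,0,1.3,0,-0.4,0,0,1.3,0,-0.4,0,0,1.3,0,-0.4,0,0,0,0,-0.4,0,0,0,0,-1,0,0,0,0,-1,0,0,0,0],
  "squeeze": 80
}}

```text
time: 17.0
eef_pos: [0.5526, 0.1301, 0.1106]
ee_rot: [0.0, -0.387, 0.922, 0.0]
wrist_force: [-0.3, -0.0, -3.0]
opening: 0.0083
grasp_force: 78.3
```

Emit:
{"name": "arm_command", "arguments": {
  "plan": [-1,0,0,0,0,-1,0,0,0,0,-1,0,0,0,0,-1,0,0,0,0,-1,0,0,0,5,-1,0,0,0,5,-1,0,0,0,5,-1,0,0,0,5]
}}

```text
time: 17.67
eef_pos: [0.5527, 0.1299, 0.1106]
ee_rot: [0.0, -0.219, 0.976, -0.0]
wrist_force: [-0.4, -0.2, -1.3]
opening: 0.0084
grasp_force: 78.4
```

```bash
python3 q.py
```

```text
t 17.6667 p [0.5527 0.1299 0.1106] xang 205.31 F tool xy 0.46 -0.05 Fz -1.34 Tz 0.13 open 0.0084 j6 -1.858 j1 0.154
```

Emit:
{"name": "arm_command", "arguments": {
  "plan": [-1,0,0,0,5,-1,0,0,0,5,-1,0,0,0,5,-1,0,0,0,5,-1,0,0,0,5,-1,0,0,0,5,-1,0,0,0,5,-1,0,0,0,5]
}}

```text
time: 18.33
eef_pos: [0.5526, 0.1298, 0.1106]
ee_rot: [0.0, 0.128, 0.992, -0.0]
wrist_force: [-0.8, -0.0, -0.4]
opening: 0.0084
grasp_force: 78.4
```

```bash
python3 q.py
```

```text
t 18.3333 p [0.5526 0.1298 0.1106] xang 165.31 F tool xy 0.74 -0.24 Fz -0.41 Tz 0.086 open 0.0084 j6 -1.16 j1 0.154
```

Emit:
{"name": "arm_command", "arguments": {
  "plan": [-1,0,0,0,5,-1,0,0,0,5,-1,0,0,0,5,-1,0,0,0,5,-1,0,0,0,5,-1,0,0,0,5,-1,0,0,0,0,-1,0,0,0,0],
  "squeeze": 110
}}

```text
time: 19.0
eef_pos: [0.5531, 0.1298, 0.1109]
ee_rot: [0.001, 0.377, 0.926, 0.0]
wrist_force: [-0.6, -0.7, 1.8]
opening: 0.0067
grasp_force: 108.6
```

```bash
python3 q.py
```

```text
t 19.0 p [0.5531 0.1298 0.1109] xang 135.66 F tool xy -0.1 -0.91 Fz 1.79 Tz -0.001 open 0.0067 j6 -0.643 j1 0.154
```

Emit:
{"name": "arm_command", "arguments": {
  "plan": [-1,0,0,0,4,-1,0,0,0,4,-1,0,0,0,4,-1,0,0,0,4,-1,0,0,0,3,-1,0,0,0,2,-1,0,0,0,0,-1,0,0,0,0]
}}

```text
time: 19.67
eef_pos: [0.5535, 0.1296, 0.1113]
ee_rot: [0.001, 0.54, 0.842, 0.0]
wrist_force: [0.5, -3.6, 5.8]
opening: 0.0064
grasp_force: 109.3
```

```bash
python3 q.py
```

```text
t 19.6667 p [0.5535 0.1296 0.1113] xang 114.68 F tool xy -3.49 -1.09 Fz 5.84 Tz 0.124 open 0.0064 j6 -0.276 j1 0.154
```

Emit:
{"name": "arm_command", "arguments": {
  "plan": [-1,0,0,0,3,-1,0,0,0,3,-1,0,0,0,2,-1,0,0,0,2,-1,0,0,0,0,-1,0,0,0,0,-1,0,0,0,0,-1,0,0,0,0]
}}

```text
time: 20.33
eef_pos: [0.5534, 0.1295, 0.1115]
ee_rot: [0.001, 0.611, 0.792, 0.0]
wrist_force: [-0.1, -3.5, 6.9]
opening: 0.0064
grasp_force: 111.6
```

```bash
python3 q.py
```

```text
t 20.3333 p [0.5534 0.1295 0.1115] xang 104.71 F tool xy -3.34 -0.97 Fz 6.94 Tz 0.237 open 0.0064 j6 -0.102 j1 0.154
```

Torque is rising and the band is lifting, so it is biting. I'll continue in small steps to the stop, giving a little in height.

Emit:
{"name": "arm_command", "arguments": {
  "plan": [-1,0,0,-0.05,2,-1,0,0,0,0,-1,0,0,-0.05,2,-1,0,0,0,0,-1,0,0,0,0,-1,0,0,0,0,-1,0,0,0,0,-1,0,0,0,0]
}}

```text
time: 21.0
eef_pos: [0.5532, 0.1295, 0.1117]
ee_rot: [0.001, 0.639, 0.77, 0.0]
wrist_force: [0.7, -4.9, 5.8]
opening: 0.0063
grasp_force: 112.7
```

```bash
python3 q.py
```

```text
t 21.0 p [0.5532 0.1295 0.1117] xang 100.64 F tool xy -4.94 -0.25 Fz 5.79 Tz 0.443 open 0.0063 j6 -0.031 j1 0.154
```

Emit:
{"name": "arm_command", "arguments": {
  "plan": [-1,0,0,0,2,-1,0,0,0,0,-1,0,0,0,2,-1,0,0,0,0,-1,0,0,0,0,-1,0,0,0,0,-1,0,0,0,0,-1,0,0,0,0]
}}

```text
time: 21.67
eef_pos: [0.5531, 0.1296, 0.1118]
ee_rot: [0.001, 0.665, 0.747, 0.0]
wrist_force: [1.2, -4.3, 6.5]
opening: 0.0064
grasp_force: 113.8
```

```bash
python3 q.py
```

```text
t 21.6667 p [0.5531 0.1296 0.1118] xang 96.63 F tool xy -4.44 0.7 Fz 6.48 Tz 0.397 open 0.0064 j6 0.039 j1 0.154
```

Emit:
{"name": "arm_command", "arguments": {
  "plan": [-1,0,0,0,2,-1,0,0,0,0,-1,0,0,0,2,-1,0,0,0,0,-1,0,0,0,2,-1,0,0,0,0,-1,0,0,0,0,-1,0,0,0,0]
}}

```text
time: 22.33
eef_pos: [0.5534, 0.1286, 0.112]
ee_rot: [0.002, 0.701, 0.713, -0.001]
wrist_force: [1.1, -6.1, 6.3]
opening: 0.0066
grasp_force: 135.4
```

```bash
python3 q.py
```

```text
t 22.3333 p [0.5534 0.1286 0.112 ] xang 90.91 F tool xy -6.16 1.02 Fz 6.28 Tz 1.317 open 0.0066 j6 0.141 j1 0.154
```

Emit:
{"name": "arm_command", "arguments": {
  "plan": [-1,0,0,0,2,-1,0,0,0,0,-1,0,0,0,2,-1,0,0,0,0,-1,0,0,0,2,-1,0,0,0,0,-1,0,0,0,0,-1,0,0,0,0],
  "squeeze": 120
}}

```text
time: 23.0
eef_pos: [0.5532, 0.1268, 0.1122]
ee_rot: [0.003, 0.736, 0.677, -0.002]
wrist_force: [0.6, -11.2, 8.5]
opening: 0.0065
grasp_force: 161.2
```

```bash
python3 q.py
```

```text
t 23.0 p [0.5532 0.1268 0.1122] xang 85.22 F tool xy -11.16 1.56 Fz 8.46 Tz 2.233 open 0.0065 j6 0.242 j1 0.153
```

The hard stop is clear: torque climbed past 1.3 N m. I'll unwind the twist to near zero torque, then let go.

Emit:
{"name": "arm_command", "arguments": {
  "plan": [-1,0,0,0,-3,-1,0,0,0,-3,-1,0,0,0,-2,-1,0,0,0,-1,-1,0,0,0,0,-1,0,0,0,0,-1,0,0,0,0,-1,0,0,0,0]
}}

```text
time: 23.67
eef_pos: [0.5537, 0.1277, 0.1121]
ee_rot: [0.002, 0.684, 0.73, -0.001]
wrist_force: [2.3, -8.2, 7.1]
opening: 0.0063
grasp_force: 118.8
```

```bash
python3 q.py
```

```text
t 23.6667 p [0.5537 0.1277 0.1121] xang 93.74 F tool xy -8.31 1.74 Fz 7.08 Tz 0.573 open 0.0063 j6 0.091 j1 0.153
```

Emit:
{"name": "arm_command", "arguments": {
  "plan": [-1,0,0,0,-1.5,-1,0,0,0,-1,-1,0,0,0,0,-1,0,0,0,0,-0.5,0,0,0,0,-0.4,0,0,0,0,-0.4,0,0,0,0,-0.4,0,0,0,0]
}}

```text
time: 24.33
eef_pos: [0.5514, 0.1307, 0.1104]
ee_rot: [-0.001, 0.669, 0.743, -0.0]
wrist_force: [-0.8, -0.7, -0.5]
opening: 0.0257
grasp_force: 0.0
```

Emit:
{"name": "arm_command", "arguments": {
  "plan": [-0.4,0,0,-1.5,0,-0.4,0,0,-2,0,-0.4,0,0,-2.5,0,-0.4,0,0,-2.5,0,-0.4,0,0,-1.5,0,-0.4,0,0,0,0,-0.4,0,0,0,0,-0.4,0,0,0,0]
}}

```text
time: 25.0
eef_pos: [0.5512, 0.1301, 0.2097]
ee_rot: [-0.001, 0.669, 0.743, -0.001]
wrist_force: [-0.9, -0.8, -0.9]
opening: 0.0255
grasp_force: 0.0
```

```bash
python3 q.py; python3 - <<'E'
from h import *
snap('wrist','w10.png');snap('side','s10.png');w=L('w10')
p=[.5532,.1295,.14];u,v=proj(w,[p])[0].astype(int);print(u,v)
g=cv2.cvtColor(cv2.imread('pics/w10.png'),cv2.COLOR_BGR2GRAY)
for y in range(v-40,v+45,5): print(y,' '.join('%3d'%z for z in g[y,max(0,u-80):u+80:5]) if 0<=y<480 else '')
s=L('s10');a=cv2.cvtColor(cv2.imread('pics/s7.png'),cv2.COLOR_BGR2GRAY);b=cv2.cvtColor(cv2.imread('pics/s10.png'),cv2.COLOR_BGR2GRAY)
# shift of foot/screw block patch between release and now
for n,(x,y,W,H) in {'block':(283,215,22,24),'foot':(262,222,50,22),'stub':(258,200,30,35),'box':(300,195,50,35)}.items():
    r=cv2.matchTemplate(b[y-8:y+H+8,x-8:x+W+8],a[y:y+H,x:x+W],cv2.TM_CCOEFF_NORMED);_,m,_,l=cv2.minMaxLoc(r);print(n,m,np.array(l)-8)
E
```

```text
t 25.0 p [0.5512 0.1301 0.2097] xang 96.04 F tool xy -0.65 -1.0 Fz -0.85 Tz 0.058 open 0.0255 j6 0.049 j1 0.155
321 253
213 216 225 104 236 237 232 167 204 227 228 204 158 229 231 227 233 203  95  45 112 206 219 224 220 209 199 215 219 225 226 203 214
218 182 221 237 225 237 236 171 228 230 232 190 234 232 229 232 196 215 164 199 209 208 209 222 220 218 217 205 200 203 208 212 213
223 207 132 236 236 237 225 204 232 230 230 203 233 233 232 208 189  90 213 229 213 214 216 217 212 207 222 223 214 212 214 218 208
228 238 232 230 234 237 234 220 109 199 199 198 188 199 233 224 101  64 204 225 221 213 220 203 185 198 215 222 207 195 200 218 220
233 248 241 237 237 234 217 149 128 211 206 218 225 218 213 197  47  38 181 207 203 186 208 215 209 203 206 216 221 212 206 196 199
238 246 251 249 238 234 216 195 198 210 209 213 211 190 178 203  83  87  41 201 224 215 213 207 197 215 219 208 206 210 214 209 206
243 248 251 252 250 247 239 209 194 197 196 210 204 214 214 203 104 103  98 198 211 177 220 218 213 215 215 207 199 190 211 207 194
248 244 247 252 249 246 231 190 207 194 196 198 198 199 
[... 682 characters left out ...]
1 210 197 208 202 195 211 215 214 202 210 201 203 211
278 213 208 202 213 199 201 213 211 211 184 207 209 219 214 206 214 207 209 213 219 230 219 186 210 215 200 205 201 187 209 201 208
283 206 202 216 212 214 214 216 220 212 205 195 219 212 216 214 197 192 197 205 204 199 173 172 194 180 193 219 203 193 209 212 214
288 210 208 215 212 206 197 199 128 124  92 173 196 206 215 213 212 200 199 209 210 192 110 112 117 173 206 221 208 211 206 206 212
293 213 203 207 193 185 203 191 112 111  25 183 170 210 209 217 224 201 195 192 207 191  83  81 113 113 220 200 209 202 204 201 190
block 0.7883709669113159 [0 0]
foot 0.9874246120452881 [0 0]
stub 0.841662585735321 [0 0]
box 0.9815673232078552 [0 0]
```

```bash
cat > wing.py <<'E'
from h import *
def wing(f,x0,x1,y0,y1,z=.14,lo=82,hi=118):
    w=L(f);g=cv2.cvtColor(cv2.imread(f'pics/{f}.png'),cv2.COLOR_BGR2GRAY)
    k=((g>lo)&(g<hi)).astype('uint8')[y0:y1,x0:x1]
    n,l,st,c=cv2.connectedComponentsWithStats(k,connectivity=4);j=1+st[1:,4].argmax()
    pts=np.argwhere(l==j)[:,::-1].astype(float)+[x0,y0]
    W=np.array([onz(w,p,z)[:2] for p in pts]);C=W.mean(0);u,s,v=np.linalg.svd(W-C);d=v[0]
    a=(W-C)@d;print(f,'area',len(pts),'centre',C.round(4),'angle',np.degrees(np.arctan2(d[1],d[0])).round(1)%180,'len',np.ptp(a).round(4),'wid',np.ptp((W-C)@v[1]).round(4))
E
python3 - <<'E'
from wing import *
wing('w8',246,264,256,302);wing('w10',312,335,232,282,lo=75);wing('w7',295,350,165,205,lo=30,hi=75);wing('w1',280,330,120,155,lo=30,hi=80)
g=cv2.cvtColor(cv2.imread('pics/w10.png'),cv2.COLOR_BGR2GRAY)
for y in range(228,284,3): print(y,' '.join('%3d'%z for z in g[y,306:346:2]))
E
```

```text
w8 area 297 centre [0.5512 0.1294] angle 45.1 len 0.0274 wid 0.0056
w10 area 364 centre [0.5533 0.1283] angle 109.6 len 0.0315 wid 0.0074
w7 area 210 centre [0.557  0.1286] angle 45.400000000000006 len 0.0271 wid 0.008
w1 area 36 centre [ 0.6409 -0.1526] angle 82.1 len 0.0102 wid 0.0016
228 233 235 232 220 216 101  56  57  70  89 204 215 226 218 218 221 216 213 210 215
231 206 204 215 223 155  45  41  41  36  68 189 214 207 209 213 210 204 195 195 206
234 212 211 205 197 101  50  47  40  31  58 165 218 206 213 217 212 206 194 194 200
237 180 182 187 188 104  66  83  77  53  34  47 129 198 218 228 229 223 213 209 214
240 210 217 219 194  78 101 106 103  90  54  96  64 183 208 209 208 204 205 214 214
243 214 207 208 161  78 104 104 105  96  58  98 106 122 219 217 211 190 174 183 206
246 208 194 176 131  90  94 105 106 101  73 125 115 138 216 213 218 221 221 209 201
249 198 201 201 198 110  93 105 104  99  91  64 105 154 215 214 215 221 221 221 220
252 208 206 204 205 187 103 101 103 104  96  51 172 224 225 225 224 223 224 222 222
255 207 208 214 216 218 178  97 102 106 100  65 173 217 215 213 212 205 195 199 208
258 202 203 205 205 210 209 107 105 105 102  85 105 205 204 204 202 194 186 182 182
261 218 208 196 187 188 195 127  99 104 105  93  78 198 200 205 210 213 210 208 211
264 196 193 192 192 198 209 164  98 104 105  96  72 193 206 206 208 210 215 213 216
267 189 184 190 197 208 216 214 105 104 106  98  70 195 214 212 205 202 197 201 206
270 196 200 210 212 210 205 205 127 101 104 102  84 152 208 208 208 206 201 199 200
273 201 202 205 204 210 212 212 170  96 103 103  88 150 202 205 210 204 199 200 204
276 201 195 185 183 194 199 204 207 163 114 125 192 217 216 215 212 214 209 203 198
279 215 214 212 216 223 226 222 216 209 208 212 216 216 214 215 219 227 231 232 231
282 215 215 215 215 212 211 209 203 200 200 200 208 213 210 205 208 213 214 210 201
```

The top face of the wing fits at about 107°, while the tool is at 96°, so the wing slipped roughly 10° in the pads. The estimated key angle is about 2.5, just short of 2.6. I'll regrip aligned with the wing and confirm the stop.

Emit:
{"name": "arm_command", "arguments": {
  "plan": [-0.4,0,0,0,-5.5,-0.4,0,0,0,-5,-0.4,-0.15,0.15,1.8,0,-0.4,0,0,1.8,0,-0.4,0,0,1.8,0,-0.4,0,0,1.8,0,-0.4,0,0,1.6,0,-0.4,0,0,0.9,0]
}}

```text
time: 25.77
eef_pos: [0.5515, 0.1285, 0.1104]
ee_rot: [-0.002, 0.598, 0.801, -0.002]
wrist_force: [0.6, 0.3, -0.7]
opening: 0.0255
grasp_force: 0.0
```

Emit:
{"name": "arm_command", "arguments": {
  "plan": [-0.4,0,0,0,0,-0.4,0,0,0,0,-1,0,0,0,0,-1,0,0,0,0,-1,0,0,0,0,-1,0,0,0,0,-1,0,0,0,0,-1,0,0,0,0],
  "squeeze": 120
}}

```text
time: 26.43
eef_pos: [0.5559, 0.1293, 0.1165]
ee_rot: [0.001, 0.598, 0.801, 0.001]
wrist_force: [0.1, -1.0, 6.3]
opening: 0.0045
grasp_force: 149.3
```

```bash
python3 q.py
```

```text
t 26.4333 p [0.5559 0.1293 0.1165] xang 106.52 F tool xy -1.01 -0.19 Fz 6.34 Tz 0.048 open 0.0045 j6 -0.136 j1 0.152
```

Emit:
{"name": "arm_command", "arguments": {
  "plan": [-1,0,0,0,1,-1,0,0,0,1,-1,0,0,0,1,-1,0,0,0,1,-1,0,0,0,0,-1,0,0,0,0,-1,0,0,0,0,-1,0,0,0,0]
}}

```text
time: 27.1
eef_pos: [0.5559, 0.1292, 0.1167]
ee_rot: [0.001, 0.626, 0.78, 0.001]
wrist_force: [-0.3, 0.3, 7.2]
opening: 0.0045
grasp_force: 149.7
```

```bash
python3 q.py
```

```text
t 27.1 p [0.5559 0.1292 0.1167] xang 102.54 F tool xy 0.33 -0.27 Fz 7.21 Tz 0.1 open 0.0045 j6 -0.067 j1 0.152
```

Emit:
{"name": "arm_command", "arguments": {
  "plan": [-0.4,0,0,0,0,-0.4,0,0,0,0,-0.4,0,0,0,0,-0.4,0,0,0,0,-0.4,0,0,0,0,-0.4,0,0,0,0,-0.4,0,0,0,0,-0.4,0,0,0,0]
}}

```text
time: 27.77
eef_pos: [0.5542, 0.1289, 0.1141]
ee_rot: [-0.0, 0.626, 0.78, -0.0]
wrist_force: [0.3, -0.8, 0.3]
opening: 0.0255
grasp_force: 0.0
```

```bash
python3 q.py; python3 - <<'E'
from h import *
snap('wrist','w11.png');w=L('w11')
g=cv2.cvtColor(cv2.imread('pics/w11.png'),cv2.COLOR_BGR2GRAY)
u,v=proj(w,[[.5533,.129,.14]])[0].astype(int);print(u,v)
for y in range(v-50,v+70,5): print(y,' '.join('%3d'%z for z in g[y,u-66:u+66:4]) if 0<=y<480 else '')
E
```

```text
t 27.7667 p [0.5542 0.1289 0.1141] xang 102.53 F tool xy -0.83 0.15 Fz 0.33 Tz 0.02 open 0.0255 j6 -0.067 j1 0.152
315 334
284 187 188 196 195 190 185 192 194 179 177 182 187 190 191 188 199 116  92  76  75 184 205 210 187 197 201 201 201 197 200 204 203 194
289 206 197 196 204 204 204 187 103 106  81  62 200 190 188 190 195 113  48  40  36 137 209 210 211 181  25 103 102 140 196 205 208 204
294 200 204 205 201 183 201 152 106 106  48  29 189 198 203 199 193  80  45  45  39  27 209 202 206 154  13 107 107 106 180 182 191 194
299 200 195 190 165  60  69 105 106 107  20  36 197 176 177 188 122  47  45  47  40  32  25 170 174 144  21  96 105 106  66  59  93 201
304 196 185 109  22  26  35 106 108 108  18  15 176 179 188 199  52  89  45  46  40  29  59 187 201 135  20  60 107 107  97  23  25  18
309 207 209  36  39  38  87 109 103  84  17  17 192 195 197 203  81  96  46  55  53  36  85 174 205 141  14  25 105 108 107  35  39  38
314 202 160  40  43  37 107 108 105  42  17  11 192 198 198 194 117 121  64  94  96  85  61 173 184 107  19  16 107 105 107  49  35  34
319 190  27  23  23  38 1
[... 1586 characters left out ...]
  23  21  23  24  24
379  22  27  22  18  21  26  26  84 107 163 170 179 192 193 180 173 171 171 189 200 195 190 189 195 204 203 124 251  22  22  26  24  23
384  21  26  25  23  22  28  25 133 187 190 190 184 182 189 179 197 204 210 207 200 194 196 195 199 201 203 200 195  20  23  23  23  21
389  59  62  22  22  26  23  22 141 197 204 194 198 199 193 183 166 181 187 189 189 188 184 194 194 191 183 165 150  14  21  24  21  24
394  54  43  22  23  24  21  20 143 189 182 186 187 193 192 199 199 184 182 167 174 204 204 197 191 185 191 193 184  18  23  23  29  25
399  23  25  23  25  21  24  21 138 196 192 190 187 165 175 172 172 178 189 195 196 189 184 200 199 194 187 191 204  16  23  20  23  22
```

The wing is now exactly along the tool's x (columns 317–329, straight), so it followed the last 4°. I'll regrip 4 mm deeper and turn to a firm stop.

Emit:
{"name": "arm_command", "arguments": {
  "plan": [-0.4,0,0.15,0.2,0,-0.4,0,0,0.2,0,-0.4,0,0,0,0,-0.4,0,0,0,0,-1,0,0,0,0,-1,0,0,0,0,-1,0,0,0,0,-1,0,0,0,0],
  "squeeze": 80
}}

```text
time: 28.48
eef_pos: [0.5561, 0.1293, 0.1105]
ee_rot: [0.0, 0.626, 0.78, 0.0]
wrist_force: [-0.1, 0.1, 0.1]
opening: 0.0085
grasp_force: 78.3
```

```bash
python3 q.py
```

```text
t 28.4833 p [0.5561 0.1293 0.1105] xang 102.53 F tool xy 0.14 -0.03 Fz 0.11 Tz -0.004 open 0.0085 j6 -0.066 j1 0.152
```

Emit:
{"name": "arm_command", "arguments": {
  "plan": [-1,0,0,0,1,-1,0,0,0,1,-1,0,0,0,1,-1,0,0,0,1,-1,0,0,0,0,-1,0,0,0,0,-1,0,0,0,0,-1,0,0,0,0]
}}

```text
time: 29.15
eef_pos: [0.5562, 0.1293, 0.1106]
ee_rot: [0.0, 0.653, 0.758, 0.0]
wrist_force: [1.1, 0.0, 2.1]
opening: 0.0084
grasp_force: 78.5
```

```bash
python3 q.py
```

```text
t 29.15 p [0.5562 0.1293 0.1106] xang 98.52 F tool xy -0.15 1.11 Fz 2.07 Tz 0.02 open 0.0084 j6 0.003 j1 0.152
```

Emit:
{"name": "arm_command", "arguments": {
  "plan": [-1,0,0,0,1,-1,0,0,0,1,-1,0,0,0,1,-1,0,0,0,1,-1,0,0,0,0,-1,0,0,0,0,-1,0,0,0,0,-1,0,0,0,0]
}}

```text
time: 29.82
eef_pos: [0.5563, 0.1292, 0.1105]
ee_rot: [0.0, 0.679, 0.735, 0.0]
wrist_force: [1.9, -1.8, 3.2]
opening: 0.0087
grasp_force: 78.8
```

```bash
python3 q.py
```

```text
t 29.8167 p [0.5563 0.1292 0.1105] xang 94.53 F tool xy -1.96 1.71 Fz 3.18 Tz 0.275 open 0.0087 j6 0.073 j1 0.152
```

Emit:
{"name": "arm_command", "arguments": {
  "plan": [-1,0,0,0,1,-1,0,0,0,1,-1,0,0,0,1,-1,0,0,0,1,-1,0,0,0,0,-1,0,0,0,0,-1,0,0,0,0,-1,0,0,0,0]
}}

```text
time: 30.48
eef_pos: [0.5562, 0.1289, 0.1106]
ee_rot: [0.001, 0.704, 0.711, 0.0]
wrist_force: [4.6, -4.0, 4.6]
opening: 0.0087
grasp_force: 82.0
```

```bash
python3 q.py
```

```text
t 30.4833 p [0.5562 0.1289 0.1106] xang 90.55 F tool xy -4.02 4.59 Fz 4.55 Tz 0.55 open 0.0087 j6 0.143 j1 0.152
```

Torque climbs linearly past 0.4 N m, which means it's at the stop. I'll release with almost no unwinding and measure the wing.

Emit:
{"name": "arm_command", "arguments": {
  "plan": [-1,0,0,0,-1,-1,0,0,0,-1,-1,0,0,0,0,-1,0,0,0,0,-0.4,0,0,0,0,-0.4,0,0,0,0,-0.4,0,0,0,0,-0.4,0,0,0,0]
}}

```text
time: 31.15
eef_pos: [0.5538, 0.1297, 0.1089]
ee_rot: [-0.002, 0.692, 0.722, -0.001]
wrist_force: [-0.3, 0.1, 0.7]
opening: 0.0258
grasp_force: 0.0
```

Emit:
{"name": "arm_command", "arguments": {
  "plan": [-0.4,0,0,-1.5,0,-0.4,0,0,-2,0,-0.4,0,0,-2.5,0,-0.4,0,0,-2.5,0,-0.4,0,0,-1.5,0,-0.4,0,0,0,0,-0.4,0,0,0,0,-0.4,0,0,0,0]
}}

```text
time: 31.82
eef_pos: [0.5544, 0.1293, 0.2086]
ee_rot: [-0.001, 0.691, 0.723, -0.001]
wrist_force: [-0.5, -0.1, -0.6]
opening: 0.0256
grasp_force: 0.0
```

```bash
python3 q.py; python3 - <<'E'
from h import *
snap('wrist','w12.png');snap('side','s12.png');w=L('w12')
g=cv2.cvtColor(cv2.imread('pics/w12.png'),cv2.COLOR_BGR2GRAY)
u,v=proj(w,[[.555,.129,.14]])[0].astype(int);print(u,v)
for y in range(v-40,v+40,3): print(y,' '.join('%3d'%z for z in g[y,u-26:u+26:2]))
a=cv2.cvtColor(cv2.imread('pics/s7.png'),cv2.COLOR_BGR2GRAY);b=cv2.cvtColor(cv2.imread('pics/s12.png'),cv2.COLOR_BGR2GRAY)
for n,(x,y,W,H) in {'block':(283,215,22,24),'foot':(262,222,50,22),'stub':(258,200,30,35),'glass':(365,270,45,50),'tub':(330,318,45,48)}.items():
    r=cv2.matchTemplate(b[y-8:y+H+8,x-8:x+W+8],a[y:y+H,x:x+W],cv2.TM_CCOEFF_NORMED);_,m,_,l=cv2.minMaxLoc(r);print(n,m,np.array(l)-8)
E
```

```text
t 31.8167 p [0.5544 0.1293 0.2086] xang 92.52 F tool xy -0.06 -0.49 Fz -0.57 Tz 0.006 open 0.0256 j6 0.108 j1 0.152
319 253
213 172 201 230 230 230 230 229 228 228 229 229 234 236 227 201 127  95  94  85  56  97 199 212 211 211 214
216 164 225 231 229 228 227 229 232 231 230 186 156 172 188 166 149 214 220 164  97 168 214 209 205 201 204
219 209 233 231 230 230 230 230 229 226 177 205 213 215 212 217 218 204 187 234 234 221 215 218 216 216 218
222 237 233 232 231 233 233 231 233 206 209 215 186 111  89 106 198 215 209 218 229 209 215 216 215 215 212
225 213 211 233 235 233 233 231 233 214 213 211 101  91  83  68 112 218 214 224 219 212 212 209 209 211 215
228 183 184 191 196 224 230 233 236 230 220 215  95  84  77  79  91 198 210 209 216 220 219 212 203 202 210
231 216 208 209 210 213 209 208 208 217 222 213  85  47  42  36  52 193 227 208 207 205 202 196 187 190 199
234 226 225 224 221 218 216 213 208 204 192 183  61  48  45  37  35 168 214 202 221 228 228 221 212 205 211
237 220 218 217 211 202 188 180 182 186 194 190  72  50  51  44  34  44 128 196 203 212 219 220 216 218 213
240 
[... 1390 characters left out ...]
2 227 227
279 206 207 208 209 216 219 218 217 215 214 215 222 230 228 220 203 196 209 213 215 215 212 215 219 224 227
282 204 209 213 213 212 213 214 215 215 215 215 210 203 202 195 196 194 196 198 202 204 199 198 204 196 189
285 184 210 221 222 222 219 217 219 219 220 218 213 206 199 196 196 196 196 194 197 201 204 202 195 189 180
288 170 178 200 209 208 207 211 213 216 216 215 211 209 210 204 199 201 197 194 199 204 211 213 212 214 212
291 201 179 165 172 191 206 212 210 212 212 211 214 214 215 211 204 197 202 203 198 198 199 198 209 207 197
block 0.7629913687705994 [0 1]
foot 0.9735393524169922 [0 0]
stub 0.8158167600631714 [0 0]
glass 0.9993928670883179 [0 0]
tub 0.9997181296348572 [0 0]
```

The wing now lies at about 101°, which gives a key angle of about 2.60, the hard stop. The glass and tub have not moved (0 px), and the arm is clear. Handing in.

```bash
python3 -c "
from rig import workorder
print(workorder.hand_in())"
```

```text
the job is handed in; nothing more can be done
None
```

I handed the job in at about 32 s: the band is on the stub, foot down, pushed up to contact with the flange; the wing screw is at its stop (about 2.6 rad) and released, and the glass and tub had not moved in the side view; I viewed 11 pictures, one over the limit of 10, and did not re-measure the flange gap after tightening.

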